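Unload the bar press onto the cooling rack

TASK

The bar under the screw press has set: wind the handwheel up until the pressing foot stands at least 10 mm above the mould's rim, then slide the mould along its guide rails until one end sticks out past the bed far enough to be gripped. Take it by that end, draw it out from under the foot and clear of the press, and lay it flat and open side up in the empty place on the cooling rack, parallel to the mould already lying there, both ends and sides on the rack. Do not let the mould tip over or fall, leave the foot wound up, and leave the other mould and everything else on the counter where it is.

Things in the scene. Friction and masses are not known exactly. Their poses are not given: they have to be found in the camera images.
- press: Two-pillar screw press, fixed. Origin on the counter straight below the screw; z up; y along the bed. Flat bed 84 wide (x) x 220 long (y), top 50 mm above the counter, open at both ends (y = +-110). A guide rail stands on each long side over the full length, top 78 mm above the counter, 66 mm apart inside. The base below is 150 x 150 mm, 20 high; press and rack may stand either side.
- bed_end (a point): Middle of the bed's end on the press's +y side, on the bed's top surface, 50 mm above the counter. The other end is 220 mm away along press -y.
- screw_axis (a point): Point on the screw's axis at the crosshead's top, 162 mm above the counter; press axes. Crosshead 150 (x) x 44 (y), from 137 to 162 mm above the counter, on pillars of 18 mm diameter at x = +-58, y = 0, whose nuts reach 170 mm.
- wheel (a joint): Turn of the aluminium handwheel, rad; grows anticlockwise seen from above, which raises screw, wheel, handle and foot by 12 mm a turn. Starts at 0.3 to 2.5, stops at 20.5. Needs about 0.12 Nm, stays where left. Level rim, 96 mm mean and 109 mm outside diameter, bar 13 thick, centred on the screw; hub no higher than the rim. Rim mid-plane 181 mm above the counter plus the lift.
- foot (a joint): Lift (m) of the round steel pressing foot, 44 mm diameter: 0.012/(2 pi) times the wheel's turn. Its underside is 69 mm above the counter plus this lift; the rim of the mould in the press is at 80 mm, so 10 mm clear of it is a lift of 21 mm (11 rad of wheel). At the stop the lift is 39 mm.
- mould: Mould to unload: open aluminium box 62 (x) x 200 long (y) x 30 high, walls 4, 0.16 to 0.25 kg. Inside, a pale bar and steel plate, top 18 mm up, with two ribs to 27 mm that hold it under the foot. Origin at the centre of its underside, z up. Starts on the bed between the rails, 2 mm play each side, 2 mm above them, ends 10 mm inside the bed's ends; slides with light friction.
- handle (a point): Middle of the upright black revolving handle on the wheel's rim: a cylinder 22 mm diameter, 46 high, 48 mm from the wheel's axis, which spins freely about its own axis. This point is 23 mm below the handle's top and 16.5 mm above the top of the rim; it goes round and rises with the wheel.
- foot_face (a point): Centre of the foot's underside. It hangs over the middle of the bed, so a mould lifted while still partly under it strikes it.
- rack: Wire cooling rack, fixed, 232 (x) x 260 (y), flat top 20 mm above the counter. Origin on the counter under its centre; room for two moulds side by side, both lying along its y axis: places centred at rack x = -58 (empty) and x = +58 (taken by the other mould).
- rack_free (a point): Centre of the empty place, on the rack's top surface, same axes as the rack.
- done: The other, finished mould, exactly like the first, loose on the rack in the taken place. Leave alone.
- bottle_red: Squeeze bottle, 60 mm diameter, 193 high, origin under its base, loose. Leave alone.
- bottle_yellow: Squeeze bottle, same size. Leave alone.
- bottle_white: Squeeze bottle, same size. Leave alone.
- spare: Empty aluminium mould 62 (x) x 200 (y) x 30 high, origin under its centre, loose on the counter. Leave alone.
- beaker: Steel beaker 72 mm diameter, 85 high, origin under its base, loose. Leave alone.
- spatula: Spatula 240 long lying flat on the counter between press and rack, its length along its x axis, loose. Leave alone.

How it is judged:
By the outcome, as a careful person would: the job done as asked, in the order asked, and still so for the second after the job is handed in, with the robot touching nothing.
It also fails if it takes over 72 s, if anything falls off the work surface, if the arm or the gripper's body presses on something with over 40 N, if the wrist force passes 120 N, or if a joint passes its speed limit or range.

ROBOT

A 7-joint arm with a two-finger parallel gripper is mounted at the origin on the work surface. World frame = base frame: x ahead of the robot, y to its left, z up, the work surface at z = 0. Lengths are in m, angles in rad, forces in N, time in s.
With the tool pointing down it reaches from about 0.425 to 0.925 m from the base axis. Payload 6.8 kg.
Tool frame: the origin (TCP) lies on the centre line of the jaws, within the pads' length; the fingertips stand 8 mm ahead of it and the grasp point (between the pads) lies 11 mm behind it (bot.tips_ahead is the distance from the TCP to the fingertips, in m); z points along the fingers, y is the line along which they close (so a half turn about z gives the same grasp; the last joint's range is limited). The gripper opens to 85 mm and grips with 20 to 120 N. Pads are 22 mm wide; open, the fingers measure 114 mm over their backs; the gripper's body (76 mm by 85 mm) begins 54 mm behind the grasp point. The pads swing forward as they close: fully open they stand 13 mm farther back than shut.
Start: joints at [-0.108, 0.477, 0.022, 1.555, -0.011, 1.109, -0.083], TCP at [0.675, 0, 0.239] pointing down, gripper open.
Joint ranges: [-2.96, 2.96], [-0.34, 2.1], [-1.41, 1.46], [0.24, 2.44], [-1.37, 4.51], [0.17, 1.92], [-2.96, 2.96]. Speed limits (rad/s): [2.39, 2.39, 3.14, 3.14, 3.14, 3.14, 3.14].

INTERFACE

Orientations are given as a unit quaternion [w, x, y, z].
In Python, from station import bot gives the robot as it stands.
- The arm moves only by the tool send_rows, never from a script. Its argument "deltas" is text: rows parted by semicolons, each of 4 numbers parted by spaces: the shift along the tool's x, y, z in m, then the turn about the tool's z in degrees. In form: x y z spin; .... A call has 1 to 5 rows; each row is the pose to reach, as a shift and turn from the pose commanded when the call began, along the tool's axes at that moment; what a row does not reach only later rows make up. A row lasts 1/10 s, in which the tool goes at most 50 mm and 8.59 degrees, less where a joint would pass 70% of its speed; a pose out of reach is approached as far as the arm can. A call with a gripper value outside its range is refused whole. "claw" is the opening, from 0 (shut) to 1 (fully open), set as the call begins (left out, the last holds). The fingers move at their own pace and stop on an object; "force" is the grip in N (left out, the last holds). Time passes only in rows, so rows that repeat a pose let the fingers close. It gives the time, the measured TCP pose, the force, the opening and the grip force at its end, in the units of the state.
- bot.get_obs(): the state, without advancing time (a new reading comes with each control period).
- bot.read_camera(name): name is "scene" or "side" or "wrist"; returns a dict with "img" (420x560x3 uint8, red, green, blue), "depth" (420x560 float32, m along the optical axis (not along the pixel's ray), 0 where there is no reading), "fx", "fy", "cx", "cy" (pixels), "dist_coeffs" ([k1, k2, p1, p2, k3] as OpenCV has them; the pictures are not rectified), "camera_from_world" (4x4, takes a point from world to camera coordinates). Camera axes: x right, y up, looking along -z (the intrinsics and any distortion apply to the point x, -y, -z); pixel columns grow to the right and rows downward; lengths in m; the calibration is good to about 2 mm. A picture is of the moment at which its call begins.
- bot.hand_in(): hands the job in; it is judged then, once.
Trained networks look in a picture, given as the dict that the camera call returned (one of the last four; its "shot" number tells which), for a name from the list of things; names that differ only in an ending like _2 or _b are one class to them, and where a whole thing is asked for, a point or a joint stands for the part that bears it (a point fixed in the world has none). Each returns a list of dicts, best first, with "confidence" (0 to 1); they miss things now and then, are a little off and sometimes report something else, mostly with a low value. They report only what shows in the picture. A call takes as long as a camera call.
- bot.masks_of(picture, query): "mask" (420x560 bool, what is visible of it).
- bot.landmark_of(picture, query): "xyz" ([x, y, z] in m, in world coordinates, good to about 4 mm: a listed point, or the origin of a listed thing).
The state is a dict: "t": time; "q": joint angles; "joint_vel": joint speeds; "joint_torque": joint torques, N m; "eef_pos": TCP position; "tool_rot": TCP orientation; "contact_force": force on the tool from outside, world axes, zero at the start; "torque": the same for the moment, N m; "gripper_width": opening from 0.0 (shut) to 1.0 (fully open); "grasp_force": force on a finger pad.
Only numpy, scipy, OpenCV 4.12 (cv2) and the standard library are available. Lean on these libraries where they do the work, as an engineer would, in place of code of your own. Each camera call takes 0.05 s, during which the arm holds its last target. There are 200 camera calls.

## Working session

There is one attempt and no reset: what is moved stays moved. The work goes in short steps, Python scripts to look and compute and a tool call to move; the robot and the scene stay as the last step left them, time stands still between calls to the robot, and variables do not carry over. Pictures are saved under pics/ and viewed, at most 10 in all, crops included, and the job is handed in when it is done.

Besides the shell and the picture viewer there is one more tool, called after "Call:" as name(argument=value, ...) on one line, values as JSON. send_rows: Moves the arm, as the interface text tells. Its arguments: {"type":"object","properties":{"deltas":{"type":"string"},"claw":{"type":"number"},"force":{"type":"number"}},"required":["deltas"]}

```bash
mkdir -p pics
cat > h.py <<'E'
from station import bot
import numpy as np, cv2
def lm(p,names):
    for n in names:
        r=bot.landmark_of(p,n)
        print(n,[(np.round(d['xyz'],4).tolist(),round(d['confidence'],2)) for d in r[:2]])
def save(p,name): cv2.imwrite('pics/'+name+'.png',p['img'][:,:,::-1])
def cloud(p):
    h,w=p['depth'].shape
    u,v=np.meshgrid(np.arange(w),np.arange(h))
    K=np.array([[p['fx'],0,p['cx']],[0,p['fy'],p['cy']],[0,0,1.]])
    n=cv2.undistortPoints(np.stack([u,v],-1).reshape(-1,1,2).astype(float),K,np.array(p['dist_coeffs'])).reshape(h,w,2)
    d=p['depth']; c=np.stack([n[...,0]*d,-n[...,1]*d,-d,np.ones_like(d)],-1)
    W=c@np.linalg.inv(p['camera_from_world']).T
    W[d<=0]=np.nan
    return W[...,:3]
E
python3 - <<'E'
from h import *
o=bot.get_obs(); print(o['t'],o['eef_pos'],o['tool_rot'],o['gripper_width'])
N=['press','bed_end','screw_axis','handle','mould','rack','rack_free','done','bottle_red','bottle_yellow','bottle_white','spare','beaker','spatula','wheel']
for c in ['scene','side']:
    p=bot.read_camera(c); save(p,c+'0'); print(c); lm(p,N)
    np.save(c+'0.npy',cloud(p))
a=[cv2.imread(f'pics/{c}0.png') for c in('scene','side')]
cv2.imwrite('pics/both.png',cv2.resize(np.vstack(a),(400*560//420*1,800*1))[:600] if 0 else a[0])
E
```

```text
0.0 [ 6.74427114e-01 -4.12974932e-06  2.38326920e-01] [-6.00090314e-04  7.07118405e-01  7.07094579e-01 -6.76838627e-04] 0.996789311430286
scene
press [([0.5411, 0.2325, 0.0002], 0.71)]
bed_end [([0.5422, 0.344, 0.0515], 0.85)]
screw_axis [([0.54, 0.2344, 0.161], 0.73)]
handle [([0.5689, 0.2801, 0.2128], 0.64), ([0.5442, 0.2316, 0.0748], 0.64)]
mould [([0.5458, 0.2377, 0.051], 0.73)]
rack [([0.5487, -0.2231, 0.0013], 0.75), ([0.5447, 0.2359, 0.0519], 0.73)]
rack_free [([0.4858, -0.2216, 0.0195], 0.59)]
done [([0.6068, -0.2198, 0.0201], 0.73)]
bottle_red [([0.7646, -0.1062, 0.0056], 0.68)]
bottle_yellow [([0.7672, 0.0952, -0.001], 0.64), ([0.6049, -0.2192, 0.0198], 0.49)]
bottle_white [([0.7599, 0.0076, 0.0], 0.71)]
spare [([0.7474, 0.2991, -0.0007], 0.55), ([0.5451, 0.3446, 0.0539], 0.31)]
beaker [([0.7644, -0.2132, 0.0011], 0.65), ([0.5683, 0.2775, 0.2139], 0.41)]
spatula [([0.4006, 0.0164, -0.0007], 0.84), ([0.7637, -0.109, 0.0049], 0.67)]Traceback (most recent call last):
  File "<stdin>", line 5, in <module>
  File "h.py", line 5, in lm
    r=bot.landmark_of(p,n)
ValueError: it knows: beaker, bed_end, bottle_red, bottle_white, bottle_yellow, done, foot_face, handle, mould, press, rack, rack_free, screw_axis, spare, spatula
```

View pics/scene0.png

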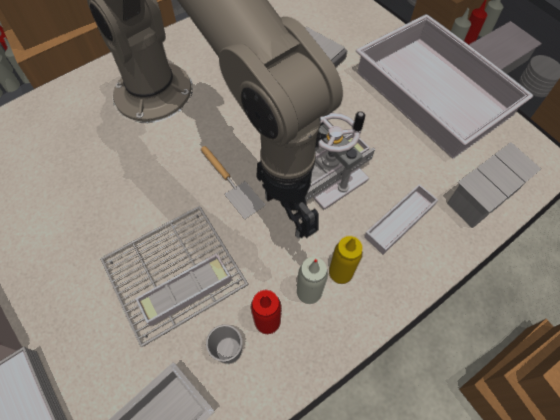

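The scene shows the press at about (335,150), with the handle at (360,120). The rack is at (175,275) with the finished mould on its far side, and the bottles stand ahead at (265–345, 250–315).

Run:
```python
from h import *
N=['press','bed_end','screw_axis','foot_face','handle','mould','rack','rack_free','done','spatula','bottle_yellow']
p=bot.read_camera('side'); save(p,'side0'); lm(p,N); W=cloud(p)
p2=bot.read_camera('scene'); W2=cloud(p2)
# yaw of rail-like things: minAreaRect of xy at known heights
for nm,pp,WW in(('side',p,W),('scene',p2,W2)):
  for q,zl,zh in(('done',.035,.06),('mould',.07,.09),('rack',.012,.03),('press',.07,.085),('spatula',-.01,.03)):
    r=bot.masks_of(pp,q)
    if not r: print(nm,q,'none');continue
    P=WW[r[0]['mask']]; P=P[np.isfinite(P[:,0])]; P=P[(P[:,2]>zl)&(P[:,2]<zh)]
    if len(P)<20: print(nm,q,len(P));continue
    print(nm,q,len(P),round(r[0]['confidence'],2),cv2.minAreaRect((P[:,:2]*1000).astype(np.float32)),np.percentile(P[:,2],[2,50,98]).round(4))
```

```text
press [([0.5428, 0.2364, 0.0034], 0.69)]
bed_end [([0.5432, 0.3421, 0.0535], 0.85), ([0.5426, -0.224, -0.0008], 0.53)]
screw_axis [([0.5461, 0.2347, 0.159], 0.7)]
foot_face [([0.5433, 0.231, 0.073], 0.56)]
handle [([0.5718, 0.2754, 0.2118], 0.68)]
mould [([0.5445, 0.2355, 0.0487], 0.77)]
rack [([0.5426, -0.2237, -0.0006], 0.64)]
rack_free [([0.4859, -0.2169, 0.0193], 0.92)]
done [([0.6006, -0.2224, 0.0204], 0.85)]
spatula [([0.4043, 0.0142, 0.003], 0.61), ([0.4868, -0.2176, 0.0207], 0.17)]
bottle_yellow [([0.765, 0.0922, 0.0054], 0.67), ([0.5428, -0.2253, -0.0041], 0.48)]
side done 1149 0.72 ((607.0208129882812, -218.51602172851562), (203.33523559570312, 64.98299407958984), 85.74481201171875) [0.0357 0.0411 0.0517]
side mould 1404 0.84 ((544.3770751953125, 268.1868896484375), (68.18875885009766, 150.9332733154297), 0.12814076244831085) [0.0702 0.0777 0.0819]
side rack 1210 0.91 ((545.930419921875, -220.65701293945312), (268.9621276855469, 240.39865112304688), 86.53932189941406) [0.0142 0.0194 0.0221]
side press 1753 0.66 ((543.7823486328125, 270.5184326171875), (131.540771484375, 152.10743713378906), 0.2531836926937103) [0.0709 0.0783 0.084 ]
side spatula 1569 0.98 ((403.6529235839844, 16.964366912841797), (237.12506103515625, 71.96916961669922), 2.325157642364502) [0.0014 0.0042 0.0202]
scene done 0
scene mould 298 0.84 ((545.4931640625, 242.05116271972656), (67.01679229736328, 185.07838439941406), 0.619219183921814) [0.0702 0.0775 0.0826]
scene rack 1855 0.79 ((545.6112670898438, -222.94947814941406), (265.718994140625, 240.2270965576172), 86.7475357055664) [0.0152 0.0193 0.0232]
scene press 445 0.76 ((553.4734497070312, 238.90208435058594), (213.6741485595703, 117.6739730834961), 81.34444427490234) [0.0709 0.0778 0.0839]
scene spatula 1058 0.97 ((405.42315673828125, 17.410720825195312), (236.6883544921875, 64.3848876953125), 1.3206455707550049) [-0.0013  0.0032  0.0212]
```

View pics/side0.png

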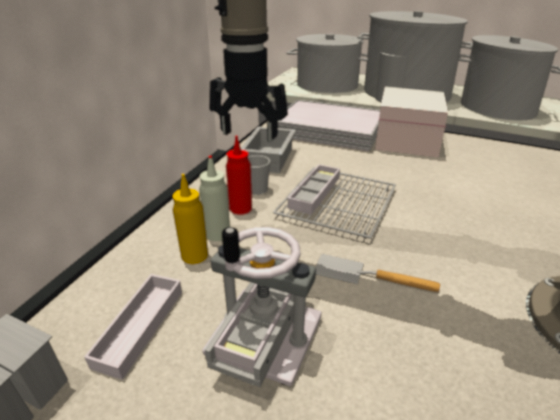

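The side view shows the wheel at (262,250) with the handle at (230,243), the mould between the rails, and the rack turned about -3.4°. Next I move above the handle.

Call:
send_rows(deltas="0.04 -0.015 -0.04 0; 0.08 -0.03 -0.06 0; 0.12 -0.045 -0.06 0; 0.16 -0.06 -0.06 0; 0.2 -0.075 -0.06 0")

```text
t: 2.4
eef_pos: [0.5993, 0.2017, 0.2999]
tool_rot: [0.0, 0.707, 0.707, 0.001]
contact_force: [0.2, 0.8, 0.5]
gripper_width: 1.004
grasp_force: 0.0
```

Call:
send_rows(deltas="0.035 -0.015 0 0; 0.075 -0.03 0 0; 0.075 -0.03 0 0; 0.075 -0.03 0 0")

```text
t: 2.8
eef_pos: [0.5694, 0.2763, 0.2993]
tool_rot: [-0.0, 0.706, 0.708, 0.0]
contact_force: [0.1, -0.9, -0.5]
gripper_width: 1.005
grasp_force: 0.0
```

Run:
```python
from h import *
p=bot.read_camera('wrist'); save(p,'w1'); lm(p,['handle','screw_axis','mould','bed_end']); W=cloud(p)
o=bot.get_obs(); print(o['t'],o['eef_pos'],o['contact_force'])
for r in bot.masks_of(p,'handle')[:1]:
    P=W[r['mask']];P=P[np.isfinite(P[:,0])]; h=P[P[:,2]>np.nanpercentile(P[:,2],98)-.01]
    print(np.percentile(P[:,2],[2,50,98]),cv2.minEnclosingCircle((P[P[:,2]>.215][:,:2]*1000).astype(np.float32)),len(P))
m=(W[...,2]>.175)&(W[...,2]<.2)
P=W[m]; P=P[np.hypot(P[:,0]-.5435,P[:,1]-.2345)<.08]; print(len(P),cv2.minEnclosingCircle((P[:,:2]*1000).astype(np.float32)),np.percentile(P[:,2],[5,50,95]))
```

```text
handle [([0.5682, 0.2721, 0.2123], 0.82)]
screw_axis [([0.55, 0.2384, 0.1677], 0.66)]
mould [([0.5449, 0.2383, -0.0003], 0.66)]
bed_end [([0.5492, 0.3429, 0.0515], 0.72)]
3.05 [0.57081691 0.27329034 0.29930918] [0.1312023  0.24407057 0.64093213]
[0.19880352 0.23762174 0.24060264] ((569.5809936523438, 275.8450927734375), 10.88925838470459) 1186
6509 ((546.9857788085938, 236.04678344726562), 56.345436096191406) [0.18379196 0.18847715 0.19044637]
```

View pics/w1.png

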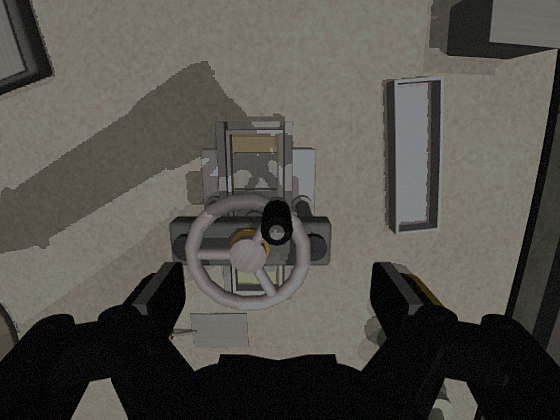

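The wrist view shows the handle at (276,225) between the jaws. It measures (0.5696, 0.2758), with the wheel axis at about (0.545, 0.235). Now I descend and grip it.

Call:
send_rows(deltas="0.002 -0.001 0.03 0; 0.002 -0.001 0.06 0; 0.002 -0.001 0.08 0; 0.002 -0.001 0.091 0; 0.002 -0.001 0.091 0")

```text
t: 3.6
eef_pos: [0.5686, 0.2761, 0.2069]
tool_rot: [-0.0, 0.707, 0.707, -0.001]
contact_force: [-0.2, 0.1, 1.3]
gripper_width: 1.004
grasp_force: 0.0
```

Call:
send_rows(deltas="0 0 0 0; 0 0 0 0; 0 0 0 0; 0 0 0 0; 0 0 0 0", claw=0, force=50)

```text
t: 4.1
eef_pos: [0.5691, 0.2772, 0.2091]
tool_rot: [0.0, 0.707, 0.707, 0.0]
contact_force: [-0.8, -1.6, 3.1]
gripper_width: 0.243
grasp_force: 48.7
```

Call:
send_rows(deltas="0 0 0 0; 0 0 0 0; 0 0 0 0")

```text
t: 4.4
eef_pos: [0.5692, 0.2772, 0.2091]
tool_rot: [0.0, 0.707, 0.707, 0.0]
contact_force: [-1.7, -0.4, 6.3]
gripper_width: 0.245
grasp_force: 48.7
```

Call:
send_rows(deltas="0.0065 -0.0189 -0.0008 0; 0.0048 -0.0388 -0.0016 0; -0.0049 -0.0562 -0.0024 0; -0.0209 -0.0682 -0.0032 0; -0.0403 -0.0727 -0.004 0")

```text
t: 4.9
eef_pos: [0.4959, 0.2383, 0.213]
tool_rot: [-0.0, 0.706, 0.708, 0.002]
contact_force: [4.4, 2.9, -0.8]
gripper_width: 0.242
grasp_force: 49.4
```

Forces are small and the motion follows the circle, so I continue.

Call:
send_rows(deltas="-0.0196 0.0038 -0.0008 0; -0.0359 0.0153 -0.0016 0; -0.0462 0.0324 -0.0024 0; -0.0487 0.0522 -0.0032 0; -0.0428 0.0713 -0.004 0")

```text
t: 5.4
eef_pos: [0.5675, 0.1931, 0.2169]
tool_rot: [-0.001, 0.708, 0.707, -0.0]
contact_force: [-7.6, 5.3, 5.7]
gripper_width: 0.241
grasp_force: 50.3
```

Call:
send_rows(deltas="0.0131 0.0151 -0.0008 0; 0.0312 0.0235 -0.0016 0; 0.0511 0.0238 -0.0024 0; 0.0695 0.0161 -0.0032 0; 0.0831 0.0014 -0.004 0")

```text
t: 5.9
eef_pos: [0.5716, 0.2756, 0.221]
tool_rot: [0.002, 0.708, 0.706, 0.001]
contact_force: [2.6, -2.1, 2.4]
gripper_width: 0.244
grasp_force: 50.1
```

Call:
send_rows(deltas="0.0065 -0.0189 -0.0008 0; 0.0048 -0.0388 -0.0016 0; -0.0049 -0.0562 -0.0024 0; -0.0209 -0.0682 -0.0032 0; -0.0403 -0.0727 -0.004 0")

```text
t: 6.4
eef_pos: [0.4958, 0.2375, 0.2251]
tool_rot: [-0.0, 0.706, 0.708, 0.001]
contact_force: [3.6, 3.7, -0.0]
gripper_width: 0.243
grasp_force: 49.8
```

Call:
send_rows(deltas="-0.0196 0.0038 -0.0008 0; -0.0359 0.0153 -0.0016 0; -0.0462 0.0324 -0.0024 0; -0.0487 0.0522 -0.0032 0; -0.0428 0.0713 -0.004 0")

```text
t: 6.9
eef_pos: [0.5674, 0.1929, 0.2288]
tool_rot: [-0.001, 0.708, 0.706, -0.0]
contact_force: [-8.0, 5.4, 6.2]
gripper_width: 0.242
grasp_force: 50.6
```

Call:
send_rows(deltas="0.0131 0.0151 -0.0008 0; 0.0312 0.0235 -0.0016 0; 0.0511 0.0238 -0.0024 0; 0.0695 0.0161 -0.0032 0; 0.0831 0.0014 -0.004 0")

```text
t: 7.4
eef_pos: [0.5722, 0.2749, 0.2331]
tool_rot: [0.002, 0.708, 0.706, 0.001]
contact_force: [4.8, -0.3, 2.4]
gripper_width: 0.243
grasp_force: 50.2
```

Run:
```python
from h import *
p=bot.read_camera('side'); save(p,'side1'); lm(p,['handle','foot_face','mould','screw_axis'])
o=bot.get_obs(); print(o['t'],o['eef_pos'],o['contact_force'],o['torque'],o['gripper_width'])
```

```text
handle [([0.5716, 0.273, 0.2375], 0.65)]
foot_face [([0.5428, 0.23, 0.0973], 0.62)]
mould [([0.542, 0.2383, 0.0513], 0.74), ([0.5439, 0.3419, 0.0511], 0.5)]
screw_axis [([0.5448, 0.2336, 0.1614], 0.85)]
7.65 [0.56954973 0.27663405 0.23308778] [-0.23356058  1.83512595  5.90097151] [ 0.645014    0.16821667 -0.06998621] 0.240202102861561
```

View pics/side1.png

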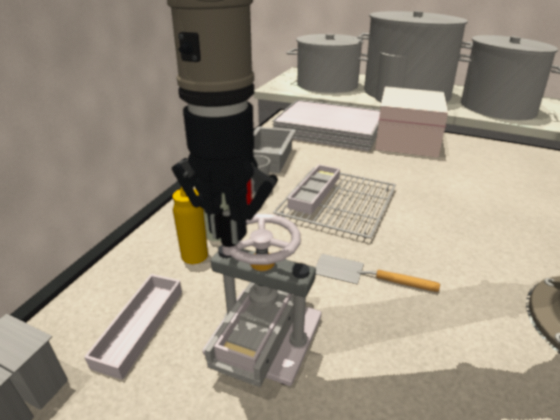

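The foot is wound up by about 24 mm more, to 0.097 in the estimate, and the mould has stayed down. The handle is at (230,235), still held. I release it and go to the -y end with the jaws turned a quarter.

Call:
send_rows(deltas="0 0 0 0; 0 0 0 0; 0 0 0 0; 0 0 -0.03 0; 0 0 -0.075 0", claw=1)

```text
t: 8.15
eef_pos: [0.5674, 0.2753, 0.3046]
tool_rot: [-0.001, 0.707, 0.707, -0.004]
contact_force: [1.7, -0.1, -0.4]
gripper_width: 1.001
grasp_force: 0.0
```

Call:
send_rows(deltas="-0.03 -0.005 -0.01 8.5; -0.07 -0.01 -0.01 17; -0.11 -0.015 -0.01 25.5; -0.15 -0.02 -0.01 34; -0.177 -0.025 -0.01 42.5")

```text
t: 8.65
eef_pos: [0.5435, 0.0959, 0.3171]
tool_rot: [0.0, 0.917, 0.398, -0.001]
contact_force: [-0.6, -0.2, 0.1]
gripper_width: 1.007
grasp_force: 0.0
```

Call:
send_rows(deltas="0 0 0.01 8.5; 0 0 0.03 17; 0 0 0.05 25.5; 0 0 0.08 34; 0 0 0.1 42.5")

```text
t: 9.15
eef_pos: [0.543, 0.0992, 0.2153]
tool_rot: [0.0, 0.999, 0.04, -0.001]
contact_force: [0.5, 0.0, -0.2]
gripper_width: 1.002
grasp_force: 0.0
```

Call:
send_rows(deltas="0 0 0.03 5; 0 0 0.06 5; 0 0 0.09 5; 0 0 0.09 5")

```text
t: 9.55
eef_pos: [0.5409, 0.0989, 0.1236]
tool_rot: [0.001, 1.0, -0.0, -0.004]
contact_force: [-0.3, 0.4, 0.2]
gripper_width: 0.999
grasp_force: 0.0
```

Run:
```python
from h import *
p=bot.read_camera('side'); save(p,'side2'); W=cloud(p); lm(p,['mould'])
q=bot.read_camera('wrist'); save(q,'w2'); lm(q,['mould','bed_end'])
o=bot.get_obs(); print(o['t'],o['eef_pos'],o['tool_rot'],o['contact_force'])
a=cv2.resize(cv2.imread('pics/side2.png')[150:400,120:400],None,fx=1.4,fy=1.4)
b=cv2.resize(cv2.imread('pics/w2.png'),(int(350*560/420)-80,350)); cv2.imwrite('pics/m2.png',np.hstack([a,b])); print(a.shape,b.shape)
```

```text
mould [([0.5439, 0.2364, 0.0465], 0.96)]
mould [([0.5474, 0.2386, 0.0504], 0.59), ([0.5457, 0.2294, 0.095], 0.47)]
bed_end []
9.8 [0.54522245 0.10011321 0.12905466] [-4.51071495e-04  9.99998929e-01 -1.49494707e-04  1.38407653e-03] [-0.18677945 -0.38092152 -0.72317818]
(350, 392, 3) (350, 386, 3)
```

View pics/m2.png

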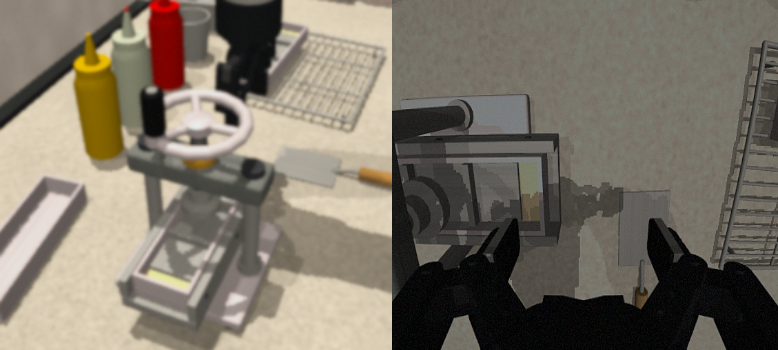

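The side view shows the foot high and the mould seated, with its pale end bar visible. The wrist view shows the mould's end wall near (545,200) and the inner jaw tip at (515,225), just inside it. I lower the jaw inside the end wall, watching the force.

Call:
send_rows(deltas="0 -0.004 0.025 0; 0 -0.004 0.044 0; 0 -0.004 0.049 0; 0 -0.004 0.049 0; 0 -0.004 0.049 0")

```text
t: 10.3
eef_pos: [0.545, 0.1041, 0.0796]
tool_rot: [-0.0, 1.0, -0.0, 0.001]
contact_force: [-0.2, -0.5, 0.1]
gripper_width: 1.0
grasp_force: 0.0
```

Run:
```python
from h import *
q=bot.read_camera('wrist'); W=cloud(q); o=bot.get_obs(); print(o['eef_pos'],o['contact_force'])
# jaw tips and mould profile along y in strip |x-0.5445|<8mm
m=(abs(W[...,0]-.5445)<.012)&(W[...,1]>.0)&(W[...,1]<.2)&(W[...,2]>.04)
P=W[m]
for y in np.arange(.04,.2,.004):
    z=P[(P[:,1]>=y)&(P[:,1]<y+.004),2]
    if len(z)>3: print(round(y,3),len(z),np.percentile(z,[0,25,50,75,95]).round(3))
```

```text
[0.54500645 0.1041067  0.07961906] [0.58374497 0.20704173 1.91141048]
0.04 2224 [0.126 0.14  0.142 0.15  0.157]
0.044 1776 [0.096 0.138 0.156 0.161 0.166]
0.048 867 [0.092 0.115 0.137 0.138 0.138]
0.052 258 [0.089 0.119 0.137 0.139 0.141]
0.056 422 [0.089 0.114 0.122 0.142 0.146]
0.06 1766 [0.084 0.098 0.108 0.117 0.15 ]
0.064 308 [0.151 0.152 0.153 0.153 0.154]
0.072 69 [0.162 0.164 0.165 0.165 0.166]
0.08 9 [0.149 0.15  0.151 0.152 0.152]
0.084 129 [0.147 0.15  0.151 0.153 0.154]
0.088 357 [0.144 0.147 0.15  0.154 0.157]
0.092 552 [0.143 0.148 0.153 0.159 0.163]
0.096 660 [0.145 0.15  0.156 0.161 0.164]
0.1 556 [0.146 0.151 0.157 0.162 0.165]
0.104 580 [0.145 0.151 0.157 0.161 0.164]
0.108 639 [0.144 0.15  0.156 0.161 0.164]
0.112 548 [0.144 0.148 0.153 0.158 0.162]
0.116 328 [0.144 0.147 0.15  0.154 0.157]
0.12 129 [0.05  0.15  0.151 0.153 0.154]
0.124 362 [0.04  0.049 0.05  0.051 0.051]
0.128 277 [0.049 0.05  0.05  0.051 0.051]
0.132 912 [0.049 0.052 0.066 0.078 0.165]
0.136 307 [0.079 0.08  0.08  0.081 0.081]
0.14 366 [0.063 0.152 0.153 0.153 0.154]
0.144 2168 [0.062 0.092 0.105 0.116 0.149]
0.148 701 [0.062 0.064 0.1   0.122 0.145]
0.152 526 [0.062 0.064 0.116 0.137 0.141]
0.156 1126 [0.062 0.102 0.136 0.138 0.139]
0.16 2323 [0.062 0.139 0.154 0.16  0.165]
0.164 2124 [0.067 0.138 0.141 0.146 0.153]
0.168 831 [0.067 0.069 0.142 0.143 0.148]
0.172 444 [0.067 0.068 0.069 0.142 0.145]
0.176 319 [0.067 0.068 0.068 0.069 0.07 ]
0.18 319 [0.067 0.068 0.068 0.069 0.069]
0.184 318 [0.067 0.068 0.068 0.069 0.069]
0.188 310 [0.067 0.068 0.068 0.069 0.069]
0.192 311 [0.067 0.068 0.068 0.069 0.069]
0.196 304 [0.066 0.068 0.068 0.069 0.069]
```

Measured: the end wall's top is at y 0.135–0.140, z 0.080, and the end of the bar is at z 0.063. The jaw tips are at z 0.084 with the pad face at y≈0.146. So I go 14 mm further down and pull the mould out 80 mm.

Call:
send_rows(deltas="0 0 0.006 0; 0 0 0.012 0; 0 0 0.014 0; 0 0 0.014 0")

```text
t: 10.75
eef_pos: [0.5436, 0.1039, 0.0638]
tool_rot: [0.0, 1.0, -0.0, -0.001]
contact_force: [-0.2, -0.1, 0.3]
gripper_width: 1.001
grasp_force: 0.0
```

Call:
send_rows(deltas="0 0.004 0 0; 0 0.008 0 0; 0 0.013 0 0; 0 0.02 0 0; 0 0.028 0 0")

```text
t: 11.25
eef_pos: [0.5441, 0.0756, 0.0644]
tool_rot: [-0.0, 1.0, 0.0, 0.0]
contact_force: [0.5, 1.5, 0.8]
gripper_width: 1.0
grasp_force: 0.6
```

Call:
send_rows(deltas="0 0.01 0 0; 0 0.02 0 0; 0 0.03 0 0; 0 0.04 0 0; 0 0.048 0 0")

```text
t: 11.75
eef_pos: [0.544, 0.0268, 0.0644]
tool_rot: [0.0, 1.0, -0.0, 0.0]
contact_force: [0.5, 1.4, -0.2]
gripper_width: 0.999
grasp_force: 0.7
```

Call:
send_rows(deltas="0 0.006 0 0; 0 0.01 0 0; 0 0.011 0 0")

```text
t: 12.05
eef_pos: [0.544, 0.0164, 0.0643]
tool_rot: [0.0, 1.0, -0.0, -0.0]
contact_force: [-0.2, 1.0, 1.0]
gripper_width: 0.994
grasp_force: 0.4
```

Run:
```python
from h import *
q=bot.read_camera('side'); lm(q,['mould','foot_face','handle'])
q=bot.read_camera('wrist'); W=cloud(q); o=bot.get_obs(); print(o['t'],o['eef_pos'],o['contact_force'])
m=(abs(W[...,0]-.5445)<.02)&(W[...,1]>.0)&(W[...,1]<.2)&(W[...,2]>.04)&(W[...,2]<.1)
P=W[m]
for y in np.arange(.02,.12,.004):
    z=P[(P[:,1]>=y)&(P[:,1]<y+.004),2]
    if len(z)>3: print(round(y,3),len(z),np.percentile(z,[5,50,95]).round(3))
```

```text
mould [([0.5426, 0.1579, 0.0488], 0.77), ([0.5432, 0.2326, 0.0956], 0.37)]
foot_face [([0.543, 0.2311, 0.0963], 0.64)]
handle [([0.5702, 0.2766, 0.2433], 0.77)]
12.3 [0.54394018 0.0171583  0.06423101] [-0.81863642  0.25806201  0.68719141]
0.052 1590 [0.053 0.07  0.081]
0.056 1519 [0.08  0.084 0.098]
0.06 334 [0.077 0.088 0.099]
0.064 362 [0.063 0.064 0.098]
0.068 423 [0.063 0.064 0.098]
0.072 367 [0.063 0.064 0.095]
0.076 444 [0.063 0.064 0.068]
0.08 476 [0.064 0.068 0.069]
0.084 451 [0.068 0.068 0.069]
0.088 523 [0.068 0.068 0.069]
0.092 543 [0.068 0.068 0.069]
0.096 571 [0.068 0.068 0.069]
0.1 590 [0.067 0.068 0.069]
0.104 598 [0.068 0.068 0.069]
0.108 597 [0.067 0.068 0.069]
0.112 586 [0.068 0.068 0.069]
0.116 580 [0.068 0.068 0.069]
```

The mould now sticks out about 71 mm (end at y=0.0545, bed end at 0.1255). I lift out, turn back and grip across its width near that end.

Call:
send_rows(deltas="0 0 -0.025 0; 0 0 -0.045 0; 0 -0.03 -0.045 -8.5; 0 -0.06 -0.045 -17; 0 -0.079 -0.045 -25.5")

```text
t: 12.8
eef_pos: [0.5439, 0.0988, 0.1096]
tool_rot: [-0.0, 0.974, 0.225, 0.0]
contact_force: [0.5, -0.1, 0.4]
gripper_width: 1.002
grasp_force: 0.0
```

Call:
send_rows(deltas="0 0 0 -8.5; 0 0 0 -17; 0 0 0 -25.5; 0 0 0 -34; 0 0 0 -42.5")

```text
t: 13.3
eef_pos: [0.5439, 0.0961, 0.1092]
tool_rot: [0.0, 0.827, 0.562, -0.0]
contact_force: [1.1, 0.1, -0.1]
gripper_width: 0.997
grasp_force: 0.0
```

Call:
send_rows(deltas="0 0 0 -8.5; 0 0 0 -17; 0 0 0 -22; 0 0 0 -22; 0 0 0 -22")

```text
t: 13.8
eef_pos: [0.544, 0.096, 0.1092]
tool_rot: [-0.0, 0.708, 0.706, -0.0]
contact_force: [0.9, 0.3, -0.9]
gripper_width: 0.999
grasp_force: 0.0
```

Run:
```python
from h import *
q=bot.read_camera('wrist'); save(q,'w3'); W=cloud(q); o=bot.get_obs(); print(o['t'],o['eef_pos'],o['tool_rot'],o['contact_force'])
m=(W[...,1]>.06)&(W[...,1]<.12)&(W[...,2]>.074)&(W[...,2]<.088)&(abs(W[...,0]-.544)<.04)
P=W[m]; print(len(P),cv2.minAreaRect((P[:,:2]*1000).astype(np.float32)),P.min(0),P.max(0))
F=W[(W[...,2]>.088)&(W[...,2]<.15)&(W[...,1]<.13)&(W[...,1]>.05)]
for s in(-1,1):
    G=F[s*(F[:,0]-.544)>.02]; 
    if len(G): print(s,G[:,2].min(),np.percentile(G[:,0],[1,50,99]),np.percentile(G[:,1],[1,99]))
```

```text
13.85 [0.54398501 0.09600578 0.10926052] [ 1.90432024e-05  7.07869260e-01  7.06343476e-01 -6.03097148e-05] [-0.4211018  -0.23138142 -0.69036008]
1724 ((545.1800537109375, 90.04344177246094), (59.99576950073242, 62.4941291809082), 89.91182708740234) [0.51392064 0.06000293 0.07402735] [0.57645622 0.11999594 0.08246781]
-1 0.11419517231924406 [0.48876147 0.5017921  0.50252343] [0.08523736 0.10737996]
1 0.11442116385127121 [0.5868699  0.58762116 0.60059556] [0.0850583  0.10722935]
```

View pics/w3.png

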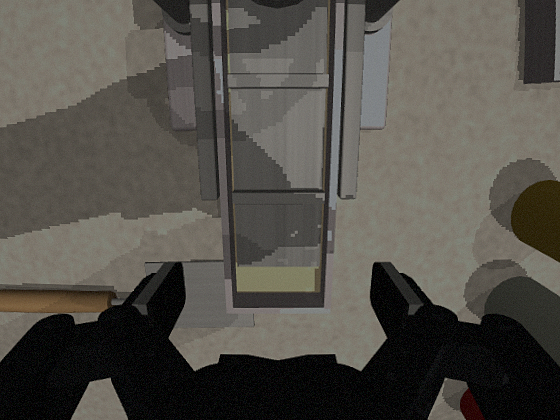

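The wrist view shows the mould end between the jaws (225–325, row 305), with x centre 0.5452 and yaw about 0°. I descend and grip.

Call:
send_rows(deltas="0 0.001 0.025 0; 0 0.001 0.045 0; 0 0.001 0.054 0; 0 0.001 0.054 0")

```text
t: 14.25
eef_pos: [0.544, 0.0959, 0.0542]
tool_rot: [-0.001, 0.707, 0.707, -0.001]
contact_force: [0.2, -0.2, 0.3]
gripper_width: 1.001
grasp_force: 0.0
```

Call:
send_rows(deltas="0 0 0 0; 0 0 0 0; 0 0 0 0; 0 0 0 0; 0 0 0 0", claw=0, force=100)

```text
t: 14.75
eef_pos: [0.5456, 0.0963, 0.0568]
tool_rot: [0.0, 0.707, 0.707, 0.001]
contact_force: [-1.6, -0.2, 4.9]
gripper_width: 0.707
grasp_force: 106.5
```

Call:
send_rows(deltas="0 0 0 0; 0 0 0 0; -0.004 0 -0.001 0; -0.01 0 -0.001 0; -0.02 0 -0.001 0")

```text
t: 15.25
eef_pos: [0.5455, 0.0763, 0.0568]
tool_rot: [0.0, 0.707, 0.707, 0.001]
contact_force: [1.1, 1.5, 0.8]
gripper_width: 0.707
grasp_force: 107.8
```

Call:
send_rows(deltas="-0.015 0 0 0; -0.035 0 0 0; -0.055 0 0 0; -0.075 0 0 0; -0.09 0 0 0")

```text
t: 15.75
eef_pos: [0.5449, -0.0167, 0.0564]
tool_rot: [0.0, 0.708, 0.706, -0.0]
contact_force: [-0.5, 1.4, 0.5]
gripper_width: 0.708
grasp_force: 107.8
```

Call:
send_rows(deltas="-0.015 0 0 0; -0.03 0 0 0; -0.04 0 0 0; -0.045 0 0 0; -0.045 0 0 0")

```text
t: 16.25
eef_pos: [0.5448, -0.0598, 0.0561]
tool_rot: [-0.0, 0.708, 0.707, -0.0]
contact_force: [-0.2, -0.5, -2.2]
gripper_width: 0.705
grasp_force: 108.0
```

Run:
```python
from h import *
q=bot.read_camera('side'); save(q,'side3'); lm(q,['mould','done']); W=cloud(q); o=bot.get_obs(); print(o['t'],o['eef_pos'],o['contact_force'],o['torque'],o['gripper_width'])
r=bot.masks_of(q,'mould')
P=W[r[0]['mask']];P=P[np.isfinite(P[:,0])]
for y in np.arange(-.12,.14,.02):
    G=P[(P[:,1]>=y)&(P[:,1]<y+.02)]
    if len(G)>5: print(round(y,2),len(G),np.percentile(G[:,2],[5,50,97]).round(3),np.percentile(G[:,0],[2,98]).round(3))
```

```text
mould [([0.5456, 0.001, 0.0485], 0.83)]
done [([0.6056, -0.2214, 0.0199], 0.63)]
16.4 [ 0.54505248 -0.05804542  0.05625866] [-0.74810982  0.6535832  -1.92288472] [-0.10374197 -0.04298997 -0.0183555 ] 0.7037588044706335
-0.1 232 [0.062 0.068 0.08 ] [0.528 0.576]
-0.08 106 [0.067 0.068 0.08 ] [0.526 0.577]
-0.06 134 [0.066 0.069 0.081] [0.515 0.577]
-0.04 221 [0.066 0.073 0.08 ] [0.515 0.576]
-0.02 201 [0.066 0.068 0.081] [0.515 0.575]
0.0 160 [0.063 0.068 0.08 ] [0.515 0.575]
0.02 182 [0.064 0.073 0.08 ] [0.514 0.557]
0.04 151 [0.062 0.068 0.081] [0.514 0.573]
0.06 156 [0.061 0.067 0.08 ] [0.514 0.573]
0.08 130 [0.06  0.072 0.081] [0.514 0.553]
0.1 109 [0.063 0.07  0.079] [0.514 0.556]
```

View pics/side3.png

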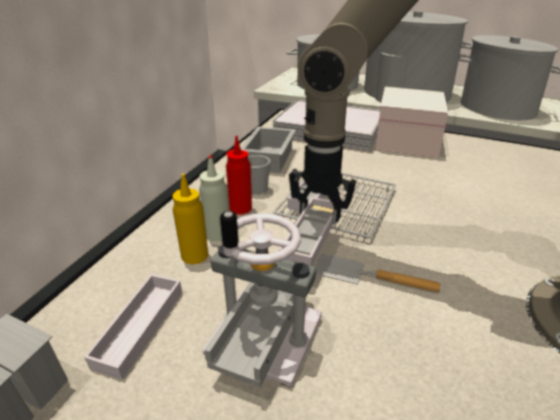

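The side view shows the mould at (315,225), level, held by its end and clear of the bed. I carry it over the rack's empty place with a 3.5° turn.

Call:
send_rows(deltas="-0.01 0 -0.015 0; -0.03 -0.01 -0.03 1; -0.055 -0.02 -0.03 2; -0.085 -0.03 -0.03 3; -0.12 -0.04 -0.03 3.5")

```text
t: 16.95
eef_pos: [0.5051, -0.1782, 0.0866]
tool_rot: [0.0, 0.727, 0.686, 0.0]
contact_force: [0.7, 0.3, -2.1]
gripper_width: 0.707
grasp_force: 108.5
```

Call:
send_rows(deltas="-0.035 -0.007 0 0; -0.065 -0.014 0 0; -0.085 -0.017 0 0; -0.096 -0.018 0 0; -0.1 -0.016 0 0")

```text
t: 17.45
eef_pos: [0.4828, -0.2784, 0.0863]
tool_rot: [-0.0, 0.729, 0.685, -0.0]
contact_force: [-0.2, 0.5, -1.1]
gripper_width: 0.707
grasp_force: 108.5
```

Run:
```python
from h import *
o=bot.get_obs(); print(o['t'],o['eef_pos'],o['tool_rot'],o['contact_force'],o['gripper_width'])
for c in('side','scene','wrist'):
    q=bot.read_camera(c); save(q,c+'4'); W=cloud(q); print(c); lm(q,['mould','rack_free','rack','done'])
    for n,zl,zh in(('mould',.1,.12),('done',.044,.056),('rack',.012,.03)):
        for r in bot.masks_of(q,n)[:2]:
            P=W[r['mask']];P=P[np.isfinite(P[:,0])];P=P[(P[:,2]>zl)&(P[:,2]<zh)]
            if len(P)>40: print(n,len(P),cv2.minAreaRect((P[:,:2]*1000).astype(np.float32)),round(r['confidence'],2))
```

```text
17.45 [ 0.48275714 -0.27836864  0.08625849] [-3.93506714e-05  7.28681519e-01  6.84852712e-01 -7.29469794e-05] [-0.20168787  0.5138671  -1.11508122] 0.7073184800617499
side
mould [([0.485, -0.2193, 0.0774], 0.97), ([0.5444, 0.2316, 0.0964], 0.74)]
rack_free [([0.4867, -0.2155, 0.0204], 0.96)]
rack [([0.543, -0.2253, 0.0002], 0.64)]
done [([0.6046, -0.2207, 0.0223], 0.82), ([0.5692, 0.2782, 0.2367], 0.55)]
done 452 ((607.3942260742188, -219.3479461669922), (202.9146270751953, 64.22093963623047), 85.87229919433594) 0.7
rack 763 ((546.2183837890625, -220.10012817382812), (267.40576171875, 241.43814086914062), 86.90802001953125) 0.89
scene
mould [([0.4853, -0.2171, 0.0813], 0.6)]
rack_free [([0.4871, -0.2201, 0.0193], 0.55)]
rack [([0.5483, -0.2244, -0.0005], 0.95)]
done [([0.6067, -0.2198, 0.0229], 0.75), ([0.57, 0.2781, 0.2362], 0.65)]
mould 733 ((487.6535949707031, -218.06210327148438), (198.01187133789062, 64.6008071899414), 87.35521697998047) 0.72
done 716 ((605.963623046875, -221.45050048828125), (199.48765563964844, 65.17735290527344), 86.22612762451172) 0.76
rack 944 ((546.6951904296875, -223.05677795410156), (267.28240966796875, 237.5437469482422), 86.31002807617188) 0.75
rack 139 ((607.4769287109375, -227.99288940429688), (198.97503662109375, 61.40614700317383), 86.50597381591797) 0.7
wrist
mould [([0.4912, -0.2162, 0.0771], 0.66)]
rack_free []
rack [([0.5464, -0.22, 0.0017], 0.6)]
done [([0.6049, -0.2149, 0.0212], 0.69)]
mould 17656 ((485.2922668457031, -241.10098266601562), (147.9465789794922, 62.97359085083008), 87.150390625) 0.65
done 10567 ((604.980712890625, -235.15997314453125), (174.589599609375, 64.69288635253906), 85.8974609375) 0.89
rack 4514 ((543.2783203125, -248.8875732421875), (212.3231964111328, 236.88523864746094), 86.69927978515625) 0.77
```

View pics/scene4.png

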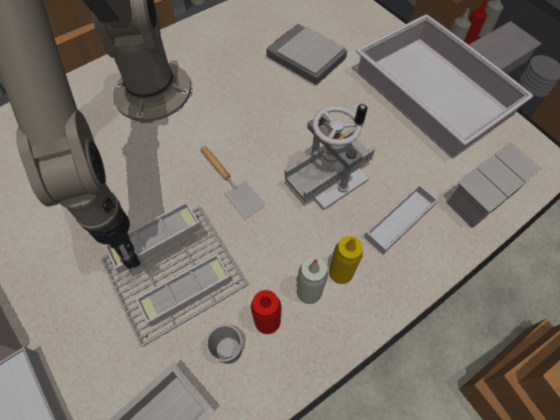

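The scene view shows the mould at (165,240), hovering over the empty place and nearly parallel to the other. One degree more turn, then I lower it.

Call:
send_rows(deltas="0 0 0.015 1; 0 0 0.03 1; 0 0 0.045 1; 0 0 0.053 1; 0 0 0.056 1")

```text
t: 19.15
eef_pos: [0.4822, -0.2774, 0.0288]
tool_rot: [-0.001, 0.734, 0.679, -0.0]
contact_force: [-1.2, -0.0, -2.4]
gripper_width: 0.706
grasp_force: 108.5
```

Call:
send_rows(deltas="0 0 0.001 0; 0 0 0.002 0; 0 0 0.003 0; 0 0 0.003 0")

```text
t: 19.55
eef_pos: [0.4831, -0.278, 0.0276]
tool_rot: [0.0, 0.734, 0.679, 0.0]
contact_force: [-0.3, -0.3, -2.0]
gripper_width: 0.71
grasp_force: 108.5
```

Call:
send_rows(deltas="0 0 0.0005 0; 0 0 0.001 0; 0 0 0.0015 0; 0 0 0.0015 0")

```text
t: 19.95
eef_pos: [0.4832, -0.2779, 0.0269]
tool_rot: [0.0, 0.734, 0.679, 0.0]
contact_force: [-2.9, 1.9, 9.2]
gripper_width: 0.705
grasp_force: 109.8
```

Run:
```python
from h import *
o=bot.get_obs(); print(o['t'],o['eef_pos'],o['contact_force'],o['torque'])
q=bot.read_camera('wrist'); W=cloud(q)
P=W[bot.masks_of(q,'mould')[0]['mask']]; P=P[np.isfinite(P[:,0])]
for y in np.arange(-.32,-.12,.03):
    G=P[(P[:,1]>=y)&(P[:,1]<y+.03)]
    if len(G)>5: print(round(y,2),np.percentile(G[:,2],[5,50,97]).round(4))
```

```text
19.95 [ 0.48316676 -0.27794489  0.02685834] [-2.88483268  1.91378135  9.19512199] [0.29449801 0.42163632 0.03326295]
-0.32 [0.0327 0.0341 0.0507]
-0.29 [0.0369 0.0386 0.0508]
-0.26 [0.0373 0.0392 0.0509]
-0.23 [0.0368 0.0386 0.0509]
-0.2 [0.0371 0.0391 0.051 ]
-0.17 [0.034  0.0384 0.05  ]
```

Contact is made (9 N) and the mould is level, with its rim at 0.050–0.051. I release and rise clear.

Call:
send_rows(deltas="0 0 0 0; 0 0 0 0; 0 0 0 0; 0 0 0 0; 0 0 0 0", claw=1)

```text
t: 20.55
eef_pos: [0.4829, -0.2778, 0.0257]
tool_rot: [-0.0, 0.734, 0.679, 0.0]
contact_force: [0.1, 0.2, 0.4]
gripper_width: 0.998
grasp_force: 0.0
```

Call:
send_rows(deltas="0 0 -0.01 0; 0 0 -0.03 0; 0 0 -0.06 0; 0 0 -0.1 0; 0 0 -0.14 0")

```text
t: 21.05
eef_pos: [0.4826, -0.2776, 0.1677]
tool_rot: [-0.0, 0.734, 0.679, -0.0]
contact_force: [0.5, -0.0, 0.2]
gripper_width: 1.002
grasp_force: 0.0
```

Run:
```python
from h import *
o=bot.get_obs(); print(o['t'],o['eef_pos'],o['contact_force'],o['gripper_width'])
for c in('side','scene'):
    q=bot.read_camera(c); save(q,c+'5'); W=cloud(q); print(c); lm(q,['mould','done','rack','foot_face','spatula'])
    for n in('mould','done'):
        P=W[bot.masks_of(q,n)[0]['mask']];P=P[np.isfinite(P[:,0])];P=P[(P[:,2]>.044)&(P[:,2]<.056)]
        if len(P)>40: print(n,len(P),cv2.minAreaRect((P[:,:2]*1000).astype(np.float32)))
```

```text
21.05 [ 0.48255926 -0.27761648  0.16765795] [ 0.51006249 -0.03914925  0.18009424] 1.0019382774154069
side
mould [([0.4872, -0.2189, 0.0206], 0.84), ([0.7603, -0.2099, 0.0002], 0.49)]
done [([0.6047, -0.2217, 0.0202], 0.83), ([0.7536, 0.3017, -0.0034], 0.68)]
rack [([0.543, -0.2233, 0.0001], 0.8)]
foot_face [([0.5424, 0.2303, 0.0976], 0.78), ([0.7601, -0.2134, -0.0], 0.7)]
spatula [([0.4039, 0.0138, 0.0012], 0.97)]
mould 434 ((487.9883117675781, -216.78948974609375), (204.33087158203125, 63.12131118774414), 85.69987487792969)
done 438 ((607.3302001953125, -219.00318908691406), (204.15757751464844, 63.90266799926758), 85.90642547607422)
scene
mould [([0.4876, -0.2189, 0.0191], 0.76)]
done [([0.6067, -0.2188, 0.019], 0.73), ([0.4865, -0.218, 0.022], 0.56)]
rack [([0.5486, -0.2237, -0.0012], 0.81)]
foot_face [([0.5414, 0.231, 0.0964], 0.83)]
spatula [([0.4009, 0.0149, 0.0009], 0.79), ([0.7466, 0.3013, 0.0027], 0.17)]
mould 635 ((488.5724792480469, -219.24729919433594), (199.54592895507812, 66.29777526855469), 86.91132354736328)
done 730 ((606.0730590820312, -221.55609130859375), (199.8310089111328, 65.06138610839844), 86.09300994873047)
```

View pics/side5.png

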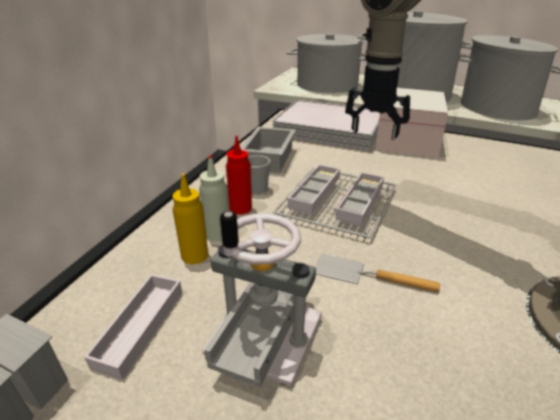

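The side view shows both moulds lying parallel on the rack, at (315,190) and (360,200), with the press empty and everything else in place. I hand in.

```bash
python3 -c "
from station import bot
print(bot.hand_in())"
```

```text
the job is handed in; nothing more can be done
None
```

Job handed in at about 21 s: the foot is wound up about 27 mm (21 mm needed), and the mould lies flat and open side up in the rack's empty place, parallel to the other mould within about 1°; nothing else appears to have moved.

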